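Shut the vacuum and show the filter element to the inspection camera

TASK

The filtration is over: shut the vacuum stopcock on the manifold fully by turning its lever a quarter turn until it stands square across the pipe, and only then pull the tall round filter element straight up out of its port, leaving the two low square blank plugs in theirs. Carry it to the small inspection camera and hold it in the air on the lens axis, its lower (sintered) end facing squarely into the lens from 100 mm away. Finish like that, still holding it steadily for the camera without letting go; leave the stopcock shut and do not knock over the little vial behind the manifold or the beaker.

Things in the scene. Friction and masses are not known exactly. Their poses are not given: they have to be found in the camera images.
- valve (a joint): the stopcock's lever on the vacuum pipe, turning about a vertical stem. 1.571 = fully open (lever in line with the pipe, pointing away from the ports along the manifold's +y); 0 = fully shut (lever square across the pipe, pointing along the manifold's -x). Stops at both ends. It starts open or nearly so; seen from above it shuts counter-clockwise. Friction about 0.12 N m; it stays where it is left
- valve_lever (a point): point on the steel lever, 60 mm out from the stem, half-way up the bar (about 70 mm above the bench). The bar is 14 mm wide, 12 mm high, reaches 80 mm from the stem and is free below (30 mm above the pipe). The point's -x axis points outwards along the lever
- valve_hinge (a point): the stem's vertical axis, at the height of the lever bar; it does not turn with the lever, its axes are the manifold's
- manifold: fixed aluminium block, 64 x 280 x 50 mm (x, y, z), origin at the centre of its underside on the bench. Three ports open upwards, 24 mm wide bores 32 mm deep, along its y axis at y = -85, 0 and +85 mm. The filter element stands in one of them, the blank plugs in the others. The brass valve (stem at y = +175 mm) and the copper pipe (to y = +273 mm) go on from its +y end
- element_grip (a point): the filter element: a loose steel part of about 0.16 kg, 68 mm tall. From below: a plug 22 mm across and 22 mm long (hidden in the port, loose fit, pulls straight up), a flange 36 mm across and 6 mm thick resting on the block, and a ribbed round grip 28 mm across and 40 mm tall. This point is on its axis at the middle of the grip, 48 mm above its lower end. z = its axis, away from the sintered end. It is the tall round one of the three parts in the ports
- element_face (a point): the centre of the filter element's lower end (the grey sintered disc); same axes as element_grip
- blank_a_top (a point): top centre of a blank plug: low square steel head 30 x 30 mm, 14 mm high, sitting in a port. To be left alone
- blank_b_top (a point): top centre of the second, identical blank plug. To be left alone
- camera_head: inspection camera, fixed on a low round stand (base 96 mm across): grey barrel with a white ring light 54 mm across round the lens. Origin at the centre of the lens front, about 105 mm above the bench; its z axis is the lens axis, pointing out of the lens: back towards the robot's side and up, 0.61 rad (35 degrees) from vertical
- vial: bystander: small capped vial, 26 mm across, 45 mm tall, standing close behind the manifold, origin at the centre of its underside; to be left standing
- beaker: bystander: small glass beaker, 64 mm across, 65 mm tall, origin at the centre of its underside; to be left standing
Mind the look-alikes: they are no part of the job. Leave any purple or yellow look-alike of the part that bears element_grip alone.

How it is judged:
By the outcome, as a careful person would: the job done as asked, in the order asked, and still so for the second after the job is handed in, while the arm keeps its last pose, push and grip.
It also fails if it takes over 56 s, if anything falls off the work surface, if the arm or the gripper's body presses on something with over 40 N, if the wrist force passes 120 N, or if a joint passes its speed limit or range.

ROBOT

A 6-joint arm with a two-finger parallel gripper is mounted at the origin on the work surface. World frame = base frame: x ahead of the robot, y to its left, z up, the work surface at z = 0. Lengths are in mm, angles in degrees, forces in N, time in s.
With the tool pointing down it reaches from about 300 to 850 mm from the base axis. Payload 4.2 kg.
Tool frame: the origin (TCP) lies midway between the tips of the shut fingers; the grasp point (between the pads) lies 19 mm behind it (env.grip_depth is the distance from the TCP to the grasp point, in mm); z points along the fingers, y is the line along which they close (so a half turn about z gives the same grasp; the last joint's range is limited). The gripper opens to 91 mm and grips with 3 to 60 N. Pads are 32 mm wide; open, the fingers measure 118 mm over their backs; the gripper's body (76 mm by 178 mm) begins 60 mm behind the grasp point.
Start: joints at [74.37, 18.312, 89.639, -0, 72.044, -1.146], TCP at [143.818, 556.74, 213.976] pointing down, gripper open.
Joint ranges: [-177.97, 177.97], [-48.28, 115.42], [12.27, 149.76], [-77.06, 257.06], [2.81, 150.46], [-146.56, 146.56]. Speed limits (degrees/s): [147.25, 147.25, 180, 180, 180, 180].

INTERFACE

Orientations are given as [roll, pitch, yaw] about the fixed x, y, z axes, in that order (R = Rz(yaw) Ry(pitch) Rx(roll)).
In Python, from workcell import env, eyes gives the robot as it stands.
- The arm moves only by the tool send_rows, never from a script. Its argument "motion" is a list of rows, each a list of 7 numbers: the shift along the world's x, y, z normalised to -1 to 1, where 1 is 0.5 m, then the turn, a rotation vector about the world's x, y, z normalised to -1 to 1, where 1 is 60 degrees, then the opening, from -1 (shut) to 1 (fully open). A call has 1 to 20 rows; each row is the pose to reach, as a shift and turn from the pose commanded when the call began; what a row does not reach only later rows make up. A row lasts 1/8 s, in which the tool goes at most 62.5 mm and 10.7 degrees, less where a joint would pass 70% of its speed; a pose out of reach is approached as far as the arm can. A call with a number of a shift or a turn outside -1 to 1 is refused whole. A call with a gripper value outside its range is refused whole. The fingers move at their own pace and stop on an object; "squeeze" is the grip in N (left out, the last holds). Time passes only in rows, so rows that repeat a pose let the fingers close. It gives the time, the measured TCP pose, the force, the opening and the grip force at its end, in the units of the state.
- env.state(): the state, without advancing time (a new reading comes with each control period).
- eyes.grab_frame(name): name is "scene" or "side" or "wrist"; returns a dict with "pixels" (420x560x3 uint8, red, green, blue), "depth" (420x560 float32, mm along the optical axis (not along the pixel's ray), 0 where there is no reading), "fx", "fy", "cx", "cy" (pixels), "distortion" ([k1, k2, p1, p2, k3] as OpenCV has them; the pictures are not rectified), "R" (3x3) and "t" (3): a world point X has camera coordinates R X + t; the wrist camera has in their place "T_tool_cam" (4x4, takes a point from camera to tool coordinates, whose origin is the TCP and whose axes are the flange's). Camera axes: x right, y down, z forward; pixel columns grow to the right and rows downward; lengths in mm; the calibration is good to about 2 mm. A picture is of the moment at which its call begins: read the wrist's pose just before it.
- env.job_done(): hands the job in; it is judged then, once.
The state is a dict: "time_s": time; "qpos": joint angles; "qvel": joint speeds; "effort": joint torques, N m; "ee_pos": TCP position; "ee_rot": TCP orientation; "force": force on the tool from outside, world axes, zero at the start; "torque": the same for the moment, N m; "gripper_width": finger opening in mm; "gripper_force": force on a finger pad.
Only numpy, scipy, OpenCV 4.12 (cv2) and the standard library are available. Lean on these libraries where they do the work, as an engineer would, in place of code of your own. Each camera call takes 0.05 s, during which the arm holds its last target. There are 200 camera calls.

## Working session

There is one attempt and no reset: what is moved stays moved. The work goes in short steps, Python scripts to look and compute and a tool call to move; the robot and the scene stay as the last step left them, time stands still between calls to the robot, and variables do not carry over. Pictures are saved under pics/ and viewed, at most 10 in all, crops included, and the job is handed in when it is done.

Besides the shell and the picture viewer there is one more tool, called as name([rows], argument=value, ...), one row to a line, values as JSON. send_rows: Moves the arm, as the interface text tells. Its arguments: {"type":"object","properties":{"motion":{"type":"array"},"squeeze":{"type":"number"}},"required":["motion"]}

```bash
mkdir -p pics
cat > h.py <<'E'
import numpy as np, cv2
from scipy.spatial.transform import Rotation as Ro
from workcell import env, eyes
def grab(n):
    s=env.state(); f=eyes.grab_frame(n)
    K=np.array([[f['fx'],0,f['cx']],[0,f['fy'],f['cy']],[0,0,1]]); D=np.array(f['distortion'],float)
    if n=='wrist':
        T=np.eye(4); T[:3,:3]=Ro.from_euler('xyz',s['ee_rot'],degrees=True).as_matrix(); T[:3,3]=s['ee_pos']
        M=T@np.array(f['T_tool_cam']); Rc=M[:3,:3]; o=M[:3,3]
    else:
        Rc=np.array(f['R']).T; o=-Rc@np.array(f['t'])
    f.update(K=K,D=D,Rc=Rc,o=o); return f
def rays(f,uv):
    p=cv2.undistortPoints(np.array(uv,float).reshape(-1,1,2),f['K'],f['D']).reshape(-1,2)
    return np.c_[p,np.ones(len(p))]@f['Rc'].T
def onz(f,uv,z):
    d=rays(f,uv); return f['o']+d*((z-f['o'][2])/d[:,2])[:,None]
def dep(f,uv):
    d=rays(f,uv); z=np.array([f['depth'][int(v),int(u)] for u,v in uv]); return f['o']+d*z[:,None]
def proj(f,X):
    r,_=cv2.Rodrigues(f['Rc'].T); return cv2.projectPoints(np.array(X,float).reshape(-1,1,3),r,-f['Rc'].T@f['o'],f['K'],f['D'])[0].reshape(-1,2)
def save(f,n): cv2.imwrite('pics/'+n,f['pixels'][:,:,::-1])
E
python3 - <<'E'
from h import *
import pickle
print(env.state())
fs={}
for n in ('scene','side','wrist'):
    fs[n]=grab(n); print(n,fs[n]['o'].round(),fs[n]['Rc'][:,2].round(2))
pickle.dump(fs,open('f0.pkl','wb'))
a=fs['scene']['pixels'];save(fs['scene'],'scene0.png');save(fs['side'],'side0.png');save(fs['wrist'],'wrist0.png')
E
```

```text
{'time_s': 0.0, 'qpos': array([ 7.43718894e+01,  1.83516086e+01,  8.97065613e+01,  2.01818021e-04,
        7.20432991e+01, -1.14560805e+00]), 'qvel': array([-0.13612135, -0.07257475,  0.03039949, -0.06906734,  0.00728079,
        0.07541488]), 'effort': array([ 3.72661947e-03, -4.12470961e+01, -2.31975496e+01,  7.30936881e-02,
        4.56154312e-02, -1.23239406e-04]), 'ee_pos': array([143.65771544, 556.24406251, 213.11955259]), 'ee_rot': array([-1.79898555e+02, -2.22053888e-03,  1.65517433e+02]), 'force': array([ 0.39684807, -0.53951177,  0.24474553]), 'torque': array([ 0.02280753, -0.02865736, -0.02869896]), 'gripper_force': 0.0, 'gripper_width': 90.95729423054605}
scene [ 989. -127.  847.] [-0.54  0.04 -0.84]
side [  15. -660.  799.] [ 0.46  0.55 -0.7 ]
wrist [ 77. 575. 384.] [ 0.24 -0.06 -0.97]
```

View pics/scene0.png

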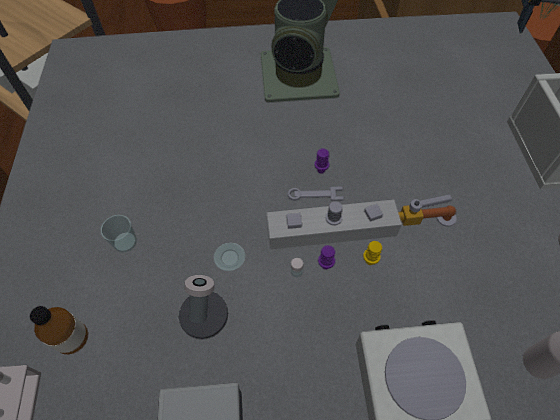

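View pics/side0.png

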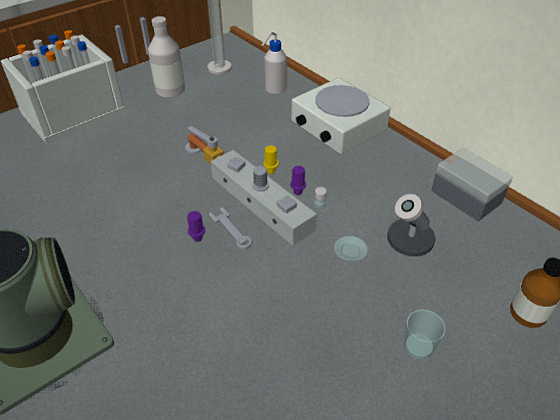

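Scene: the grey round element is at (335,212), in the middle port. The square blanks are at (294,221) and (374,212), the lever runs (416,205)→(450,200), the vial is at (297,266), the camera head at (200,283) and the beaker at (118,233). The look-alikes are purple at (322,160) and (327,257) and yellow at (373,252), all standing on the bench. Only the grey one in a port fits, so I'll confirm it with a crop.

Run:
```python
from h import *
import pickle
fs=pickle.load(open('f0.pkl','rb'))
s=fs['scene']['pixels'][140:280,255:465];d=fs['side']['pixels'][110:260,180:390]
a=np.vstack([cv2.resize(s,None,fx=2.1,fy=2.1,interpolation=2),cv2.resize(d,(441,300),interpolation=2)])
cv2.imwrite('pics/crop1.png',a[:,:,::-1])
S=fs['scene']
print('blanks,elem depth',dep(S,[(294,221),(374,212),(335,206)]).round(1))
print('lever stem, tip',onz(S,[(416,204),(450,199)],76).round(1), dep(S,[(416,204),(450,199),(435,202)]).round(1))
print('vial',dep(S,[(297,263)]).round(1),'beaker',onz(S,[(123,242)],0).round(1),'lens',dep(S,[(201,282),(190,283),(211,285)]).round(1))
print('man corners',onz(S,[(267,212),(396,203),(401,226),(271,237)],50).round(1))
```

```text
blanks,elem depth [[523.3 -65.8  67.6]
 [514.7 104.9  63.8]
 [512.3  19.   95.6]]
lever stem, tip [[510.7 193.5  76. ]
 [505.  269.1  76. ]] [[515.1 190.6  83. ]
 [505.2 268.9  76.3]
 [510.1 234.5  77. ]]
vial [[608.8 -68.2  45.6]] beaker [[ 501.8 -441.3    0. ]] lens [[ 659.7 -250.4  106.7]
 [ 661.5 -269.7  110.1]
 [ 667.3 -232.3  106.9]]
man corners [[ 484.9 -119.8   50. ]
 [ 488.   161.4   50. ]
 [ 546.   158.7   50. ]
 [ 546.9 -115.9   50. ]]
```

View pics/crop1.png

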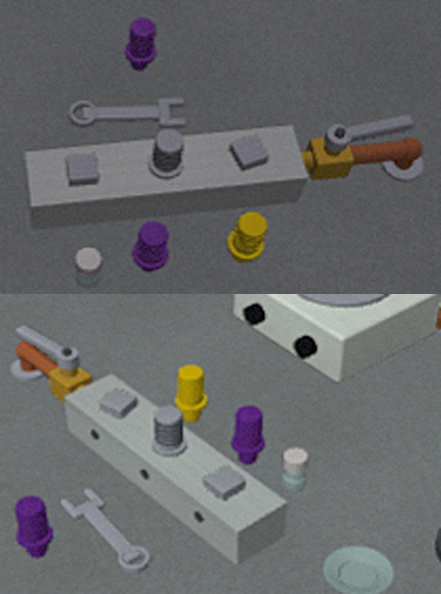

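The crop confirms it: the ribbed grey round part in the middle port, between the two square plugs. I'll go above the lever and measure the camera ring.

send_rows([
  [0.72,-0.608,-0.1,0,0,-1,0],
  [0.72,-0.608,-0.1,0,0,-1,0],
  [0.72,-0.608,-0.1,0,0,-1,0],
  [0.72,-0.608,-0.1,0,0,-1,0],
  [0.72,-0.608,-0.1,0,0,-1,0],
  [0.72,-0.608,-0.1,0,0,-1,0],
  [0.72,-0.608,-0.1,0,0,-1,0],
  [0.72,-0.608,-0.1,0,0,-1,0],
  [0.72,-0.608,-0.1,0,0,-1,0],
  [0.72,-0.608,-0.1,0,0,-1,0],
  [0.72,-0.608,-0.1,0,0,-1,0],
])

```text
time_s: 1.52
ee_pos: [502.9, 253.6, 164.1]
ee_rot: [-180.0, -0.0, 105.6]
force: [0.9, -0.0, 0.0]
gripper_width: 45.3
gripper_force: 0.0
```

Run:
```python
from h import *
import pickle
f=grab('wrist'); pickle.dump(f,open('f1.pkl','wb')); save(f,'w1.png'); s=env.state(); print(s['ee_pos'],s['ee_rot'],s['time_s'])
fs=pickle.load(open('f0.pkl','rb'))
for n,(u0,u1,v0,v1) in (('scene',(180,222,270,300)),('side',(385,430,188,225))):
    F=fs[n]; im=F['pixels'][v0:v1,u0:u1].astype(int); m=((im.min(2)>150)).astype(np.uint8)
    c=max(cv2.findContours(m,cv2.RETR_EXTERNAL,cv2.CHAIN_APPROX_NONE)[0],key=cv2.contourArea); e=cv2.fitEllipse(c)
    v,u=np.nonzero(m); uv=np.c_[u+u0,v+v0]; P=dep(F,uv); 
    P=P[(P[:,2]>60)&(P[:,2]<150)]; c0=np.median(P,0); P=P[np.linalg.norm(P-c0,axis=1)<40]; 
    for _ in range(3):
        c0=P.mean(0); nn=np.linalg.svd(P-c0)[2][2]; nn*=np.sign(nn[2]); P=P[abs((P-c0)@nn)<3]
    ec=np.array(e[0])+(u0,v0); r=rays(F,[ec])[0]; X=F['o']+r*((c0-F['o'])@nn)/(r@nn)
    print(n,len(P),e,ec,'n',nn.round(3),np.degrees(np.arccos(nn[2])),np.degrees(np.arctan2(nn[1],nn[0])),'c',X.round(1),c0.round(1))
```

```text
[503.00383021 253.61921303 164.17020437] [ 1.79991594e+02 -1.26930105e-02  1.05610103e+02] 1.575Traceback (most recent call last):
  File "<stdin>", line 7, in <module>
ValueError: max() iterable argument is empty
```

View pics/w1.png

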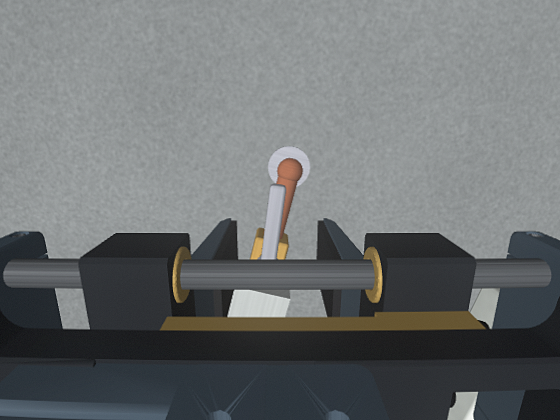

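The wrist view shows the lever between the open fingers, its tip at (277,187) and its bar running to (268,255). The stem is hidden behind the gripper rail.

Run:
```python
from h import *
import pickle
f=pickle.load(open('f1.pkl','rb'))
P=onz(f,[(277,186),(276.5,200),(268,256)],76); print(P.round(1)); d=P[1]-P[2]; print(np.degrees(np.arctan2(d[1],d[0])), dep(f,[(276,200),(269,250)]).round(1))
fs=pickle.load(open('f0.pkl','rb'))
for n,(u0,u1,v0,v1) in (('scene',(180,222,270,300)),('side',(385,430,188,225))):
    F=fs[n]; im=F['pixels'][v0:v1,u0:u1].astype(int); mn=im.min(2); print(np.percentile(mn,[5,50,80,90,99]))
    m=(mn>125).astype(np.uint8)
    c=max(cv2.findContours(m,cv2.RETR_EXTERNAL,cv2.CHAIN_APPROX_NONE)[0],key=cv2.contourArea); e=cv2.fitEllipse(c)
    v,u=np.nonzero(m); uv=np.c_[u+u0,v+v0]; P=dep(F,uv); 
    P=P[(P[:,2]>60)&(P[:,2]<150)]; c0=np.median(P,0); P=P[np.linalg.norm(P-c0,axis=1)<40]
    for _ in range(3):
        c0=P.mean(0); nn=np.linalg.svd(P-c0)[2][2]; nn*=np.sign(nn[2]); P=P[abs((P-c0)@nn)<3]
    ec=np.array(e[0])+(u0,v0); r=rays(F,[ec])[0]; X=F['o']+r*((c0-F['o'])@nn)/(r@nn)
    print(n,len(P),np.round(e[1],1),ec,'n',nn.round(3),np.degrees(np.arccos(nn[2])),np.degrees(np.arctan2(nn[1],nn[0])),'c',X.round(1),c0.round(1))
```

```text
[[497.6 272.2  76. ]
 [500.4 260.5  76. ]
 [506.9 209.5  76. ]]
97.22297359046172 [[500.  260.4  76. ]
 [506.2 215.4  76.4]]
[ 48.  87. 116. 128. 137.]
scene 187 [14.9 27.1] [198.72645187 282.54466057] n [-0.545  0.167  0.821] 34.78055309772546 162.93684471092817 c [ 660.5 -254.5  106.8] [ 660.8 -254.6  107. ]
[ 59.  108.  168.2 188.  197. ]
side 361 [23.  27.4] [407.58056641 205.85606956] n [-0.547  0.184  0.817] 35.212282677940664 161.42229369943578 c [ 659.2 -257.3  104. ] [ 658.2 -258.3  103.6]
```

Lens centre ≈ (660,-256,105.5), axis ≈ (-0.547,0.175,0.818), 35° from vertical, as stated. The lever points at 97° and the stem is near (508,193). Now I grasp the lever.

send_rows([
  [-0.007,-0.002,-0.08,0,0,-0.143,0],
  [-0.007,-0.002,-0.18,0,0,-0.143,0],
  [-0.007,-0.002,-0.22,0,0,-0.143,0],
  [-0.007,-0.002,-0.22,0,0,-0.143,0],
  [-0.007,-0.002,-0.22,0,0,-0.143,-0.8],
  [-0.007,-0.002,-0.22,0,0,-0.143,-0.8],
  [-0.007,-0.002,-0.22,0,0,-0.143,-0.8],
  [-0.007,-0.002,-0.22,0,0,-0.143,-0.8],
], squeeze=12)

```text
time_s: 2.58
ee_pos: [501.7, 252.1, 54.8]
ee_rot: [179.8, -0.0, 97.0]
force: [2.3, 0.6, 1.4]
gripper_width: 14.7
gripper_force: 11.9
```

send_rows([
  [-0.0142,-0.0026,0,0,0,0.1167,-0.8],
  [-0.0282,-0.007,0,0,0,0.2333,-0.8],
  [-0.0414,-0.013,0,0,0,0.35,-0.8],
  [-0.0538,-0.0206,0,0,0,0.4667,-0.8],
  [-0.0652,-0.0298,0,0,0,0.5833,-0.8],
  [-0.0756,-0.0402,0,0,0,0.7,-0.8],
  [-0.0844,-0.0518,0,0,0,0.8167,-0.8],
  [-0.0918,-0.0642,0,0,0,0.9333,-0.8],
  [-0.0918,-0.0642,0,0,0,0.9333,-0.8],
])

```text
time_s: 3.7
ee_pos: [456.9, 219.8, 54.9]
ee_rot: [179.8, 0.3, 153.0]
force: [5.9, -0.8, -0.2]
gripper_width: 13.8
gripper_force: 12.0
```

send_rows([
  [-0.0058,-0.0134,0,0,0,0.1167,-0.8],
  [-0.01,-0.0274,0,0,0,0.2333,-0.8],
  [-0.0124,-0.0418,0,0,0,0.35,-0.8],
  [-0.013,-0.0562,0,0,0,0.4667,-0.8],
  [-0.0126,-0.0646,0,0,0,0.5333,-0.8],
  [-0.0126,-0.0646,0,0,0,0.5333,-0.8],
])

```text
time_s: 4.45
ee_pos: [451.0, 190.9, 55.0]
ee_rot: [179.6, 0.4, -175.3]
force: [3.1, 11.9, -3.0]
gripper_width: 15.0
gripper_force: 12.1
```

The 12 N reaction in +y, against about 2 N of friction, puts the lever on its stop. I'll release, lift straight up and move above the element.

send_rows([
  [0,0,0,0,0,0,0],
  [0,0,0,0,0,0,0],
  [0,0,0,0,0,0,0],
  [0,0,0.1,0,0,0,0],
  [0,0,0.22,0,0,0,0],
  [0,0,0.22,0,0,0,0],
  [0.07,-0.16,0.22,0,0,-0.033,0],
  [0.14,-0.336,0.22,0,0,-0.033,0],
  [0.14,-0.336,0.22,0,0,-0.033,0],
  [0.14,-0.336,0.22,0,0,-0.033,0],
  [0.14,-0.336,0.22,0,0,-0.033,0],
])

```text
time_s: 5.82
ee_pos: [517.1, 19.4, 162.9]
ee_rot: [180.0, -0.1, -177.1]
force: [-0.0, -0.1, 0.2]
gripper_width: 45.7
gripper_force: 0.0
```

Run:
```python
from h import *
import pickle
fs={n:grab(n) for n in('wrist','scene','side')}; pickle.dump(fs,open('f2.pkl','wb'))
a=fs['wrist']['pixels'];s=fs['scene']['pixels'][150:240,370:490];d=fs['side']['pixels'][110:200,170:290]
b=np.hstack([cv2.resize(x,(280,210),interpolation=2) for x in(s,d)])
cv2.imwrite('pics/w2.png',np.vstack([cv2.resize(a,(480,360)),cv2.resize(b,(480,180))])[:,:,::-1])
s=env.state();print(s['ee_pos'],s['ee_rot'],s['qpos'])
```

```text
[517.39737558  20.50841076 163.6304341 ] [ 1.79979715e+02 -5.46689475e-02 -1.76947758e+02] [ 9.85417972e-01  1.54527591e+01  1.01491099e+02  2.05181994e-02
  6.31115081e+01 -9.20761025e+01]
```

View pics/w2.png

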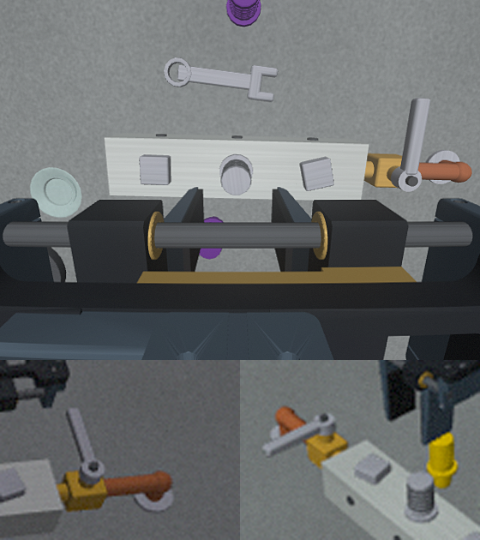

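The wrist view (scaled) shows the lever across the pipe, from (410,181) to (421,100), and the element in the middle port at (236,172). I'll measure the lever angle and element axis.

Run:
```python
from h import *
import pickle
fs=pickle.load(open('f2.pkl','rb')); f=fs['wrist']; k=560/480
q=lambda l:[(a*k,b*k) for a,b in l]
a=onz(f,q([(105,138),(368,145)]),50);d=a[1]-a[0];print('manifold y',np.degrees(np.arctan2(d[1],d[0])))
v=onz(f,q([(421.5,102),(412,165)]),76);d=v[0]-v[1];print('lever',v.round(1),np.degrees(np.arctan2(d[1],d[0])))
bl=dep(f,q([(155,170),(317,174)]));print('blanks',bl.round(1), bl.mean(0).round(1))
D=f['depth']; vv,uu=np.mgrid[170:235,240:310]; uv=np.c_[uu.ravel(),vv.ravel()]
P=dep(f,uv); T=P[(P[:,2]>92)&(P[:,2]<100)&(P[:,0]<560)]; print('top',len(T),T.mean(0).round(1),T.min(0).round(1),T.max(0).round(1))
# lever angle from depth
vv,uu=np.mgrid[110:215,465:510]; P=dep(f,np.c_[uu.ravel(),vv.ravel()]);L=P[(P[:,2]>72)&(P[:,2]<80)]; L=L[L[:,0]<495]
vx,vy,x,y=cv2.fitLine(L[:,:2].astype(np.float32),cv2.DIST_HUBER,0,.01,.01).ravel();print('lever fit',len(L),np.degrees(np.arctan2(vy,vx)),x,y)
vv,uu=np.mgrid[150:240,115:440]; P=dep(f,np.c_[uu.ravel(),vv.ravel()]);L=P[(P[:,2]>47)&(P[:,2]<53)]
(c,wh,an)=cv2.minAreaRect(L[:,:2].astype(np.float32));print('man rect',c,wh,an)
```

```text
manifold y 91.38875271166823
lever [[434.  188.6  76. ]
 [494.3 191.7  76. ]] -177.10054763079097
blanks [[515.  -64.2  64.7]
 [511.1 102.2  63.5]] [513.1  19.   64.1]
top 934 [513.5  18.2  95.3] [500.1   4.3  92. ] [527.2  31.8  97.6]
lever fit 1358 1.0908507 461.90796 190.34038
man rect (513.923095703125, 25.7962646484375) (64.70826721191406, 295.75537109375) 1.4652273654937744
```

The lever is within about 1° of square to the manifold (yaw ≈1.4°) and was felt on its stop. The element axis is at (513.5,18.2), with its top at z≈96 as expected. Descend and grip.

send_rows([
  [-0.008,-0.003,-0.06,0,0,0,0],
  [-0.008,-0.003,-0.13,0,0,0,0],
  [-0.008,-0.003,-0.19,0,0,0,0],
  [-0.008,-0.003,-0.205,0,0,0,0],
  [-0.008,-0.003,-0.205,0,0,0,0],
  [-0.008,-0.003,-0.205,0,0,0,-0.6],
  [-0.008,-0.003,-0.205,0,0,0,-0.6],
  [-0.008,-0.003,-0.205,0,0,0,-0.6],
  [-0.008,-0.003,-0.205,0,0,0,-0.6],
], squeeze=35)

```text
time_s: 7.1
ee_pos: [514.8, 17.9, 62.5]
ee_rot: [180.0, 0.1, -177.1]
force: [-0.5, 1.4, 5.5]
gripper_width: 27.1
gripper_force: 35.0
```

send_rows([
  [0,0,0.02,0,0,0,-0.6],
  [0,0,0.05,0,0,0,-0.6],
  [0,0,0.09,0,0,0,-0.6],
  [0,0,0.16,0,0,0,-0.6],
  [0,0,0.24,0,0,0,-0.6],
  [0,0,0.34,0,0,0,-0.6],
  [0,0,0.36,0,0,0,-0.6],
  [0,0,0.36,0,0,0,-0.6],
  [0,0,0.36,0,0,0,-0.6],
])

```text
time_s: 8.22
ee_pos: [512.9, 17.8, 239.8]
ee_rot: [180.0, -0.2, -177.1]
force: [-0.5, -0.2, -1.3]
gripper_width: 27.4
gripper_force: 35.0
```

Run:
```python
from h import *
s=env.state();print(s['ee_pos'],s['ee_rot'],s['qpos'].round(1),s['gripper_width'])
R0=Ro.from_euler('xyz',s['ee_rot'],degrees=True); p=s['ee_pos']
n=np.array([-.547,.175,.818]);n/=np.linalg.norm(n); L=np.array([660,-256,105.5])
print('tilt',np.degrees(np.arccos(n[2])))
ax=np.cross([0,0,1],n);ang=np.arcsin(np.linalg.norm(ax));rv=ax/np.linalg.norm(ax)*np.degrees(ang); print('rotvec deg',rv,rv/60)
# TCP at 33.5 mm above the lower end (62.5-28... lower end z=28)
g=62.0-28.0+0.5
for dist in (100,160):
    t=L+n*(dist+g); print(dist,t.round(1),(t-p).round(1),((t-p)/500).round(4))
f=grab('side');g2=grab('scene'); a=np.vstack([cv2.resize(f['pixels'][60:260,150:450],(600,400)),])
cv2.imwrite('pics/lift.png',a[:,:,::-1])
```

```text
[512.89531342  17.79854931 239.80627469] [ 179.9874307    -0.21762    -177.05003762] [  0.7  11.9  94.8   0.   73.5 -92.3] 27.38828338872629
tilt 35.07240971447449
rotvec deg [-10.68700331 -33.40451891   0.        ] [-0.17811672 -0.55674198  0.        ]
100 [ 586.4 -232.5  215.6] [  73.5 -250.2  -24.2] [ 0.147  -0.5005 -0.0485]
160 [ 553.6 -221.9  264.7] [  40.7 -239.7   24.9] [ 0.0813 -0.4795  0.0498]
```

View pics/lift.png

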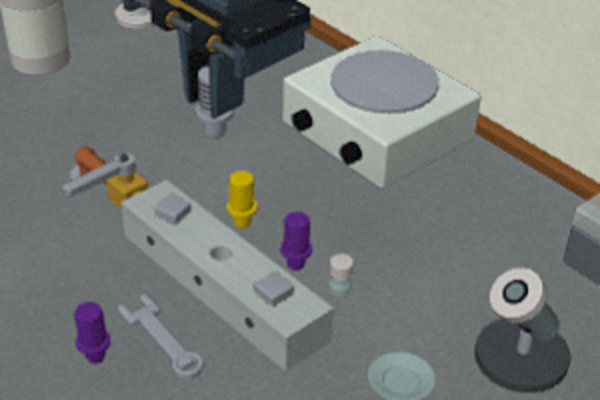

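The element is cleanly out, the port is empty, the plugs are in place and the lever is across. Now to a 160 mm standoff on the lens axis, tilted.

send_rows([
  [0.01,-0.05,0.03,-0.04,-0.11,0,-0.6],
  [0.025,-0.13,0.05,-0.07,-0.22,0,-0.6],
  [0.04,-0.22,0.06,-0.1,-0.32,0,-0.6],
  [0.055,-0.31,0.06,-0.13,-0.42,0,-0.6],
  [0.07,-0.4,0.055,-0.16,-0.5,0,-0.6],
  [0.079,-0.46,0.048,-0.178,-0.557,0,-0.6],
  [0.079,-0.479,0.046,-0.178,-0.557,0,-0.6],
  [0.079,-0.479,0.046,-0.178,-0.557,0,-0.6],
  [0.079,-0.479,0.046,-0.178,-0.557,0,-0.6],
  [0.079,-0.479,0.046,-0.178,-0.557,0,-0.6],
])

```text
time_s: 9.57
ee_pos: [553.8, -221.0, 264.4]
ee_rot: [-166.1, 32.5, -172.9]
force: [0.0, -0.4, -1.0]
gripper_width: 27.5
gripper_force: 35.0
```

Run:
```python
from h import *
import pickle
fs={n:grab(n) for n in('wrist','scene','side')}; pickle.dump(fs,open('f3.pkl','wb'))
s=env.state();print(s['ee_pos'],s['ee_rot'],s['qpos'].round(1),s['gripper_width'])
R=Ro.from_euler('xyz',s['ee_rot'],degrees=True).as_matrix();print('toolz',R[:,2].round(3))
a=cv2.resize(fs['scene']['pixels'][190:340,130:330],(400,300));b=cv2.resize(fs['side']['pixels'][90:260,290:490],(400,300))
cv2.imwrite('pics/w3.png',np.hstack([a,b])[:,:,::-1])
```

```text
[ 553.76530594 -221.15323208  264.56955982] [-166.07491563   32.53599117 -172.91736423] [ -25.4    3.2  110.7    8.5   31.5 -124.2] 27.61064959711067
toolz [ 0.548 -0.174 -0.818]
```

View pics/w3.png

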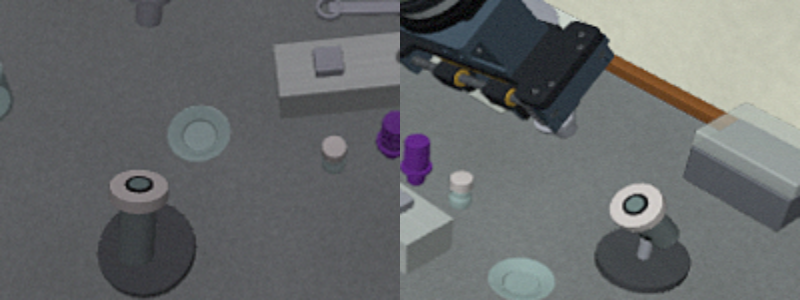

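The element is gripped and sits above and behind the lens (scene (204,196), side (432,160)). I'll check the lens in the wrist view and the element axis by depth.

Run:
```python
from h import *
import pickle
fs=pickle.load(open('f3.pkl','rb')); s=env.state()
R=Ro.from_euler('xyz',s['ee_rot'],degrees=True).as_matrix();a=-R[:,2];p=s['ee_pos']; face=p-34.5*a
print('pred face',face.round(1))
L=np.array([660,-256,105.5]); n=np.array([-.547,.175,.818])
for k,f in fs.items():
    print(k,'lens px',proj(f,[L]).round(0),'face px',proj(f,[face]).round(0))
    u,v=np.mgrid[0:560,0:420]; uv=np.c_[u.ravel(),v.ravel()]; P=dep(f,uv); ok=f['depth'][uv[:,1],uv[:,0]]>0
    px=f['pixels'][uv[:,1],uv[:,0]].astype(int)
    Q=P-face; h=Q@a; r=np.linalg.norm(Q-h[:,None]*a,axis=1)
    for nm,lo,hi in(('plug',3,19),('flange',23,27)):
        m=ok&(h>lo)&(h<hi)&(r<26); e=(Q-h[:,None]*a)[m]
        if m.sum()>10:
            ex=R[:,0];ey=R[:,1];A=np.c_[2*e@ex,2*e@ey,np.ones(m.sum())];c=np.linalg.lstsq(A,(e**2).sum(1),rcond=None)[0]
            print('  ',nm,m.sum(),'axis off tool x,y',c[:2].round(1),'rad',np.sqrt(c[2]+c[0]**2+c[1]**2).round(1))
    m=ok&(r<30)&(h>-15)&(h<5); print('   h percentiles near end',np.percentile(h[m],[0,5,25]).round(1) if m.any() else '')
    d=np.linalg.norm(P-L,axis=1); m=ok&(d<32)&(abs((P-L)@n)<6)&(px.min(1)>110)
    if m.sum()>50:
        B=P[m]
        for _ in range(3): c0=B.mean(0);nn=np.linalg.svd(B-c0)[2][2];nn*=np.sign(nn[2]);B=B[abs((B-c0)@nn)<2]
        im=np.zeros((420,560),np.uint8);im[uv[m][:,1],uv[m][:,0]]=1
        C=max(cv2.findContours(im,0,1)[0],key=cv2.contourArea);e=cv2.fitEllipse(C);rr=rays(f,[e[0]])[0];X=f['o']+rr*((c0-f['o'])@nn)/(rr@nn)
        print('   ring',len(B),X.round(1),nn.round(3),np.round(e[1],1))
```

```text
pred face [ 572.7 -227.2  236.3]
wrist lens px [[275. 185.]] face px [[275. 229.]]
   flange 158 axis off tool x,y [5.7 0.6] rad 12.8
   h percentiles near end 
   ring 1363 [ 658.3 -255.4  103.8] [-0.543  0.175  0.821] [43.8 44.4]
scene lens px [[198. 283.]] face px [[203. 202.]]
   plug 107 axis off tool x,y [-0.7  1.9] rad 9.7
   flange 43 axis off tool x,y [-0.5  2. ] rad 16.7
   h percentiles near end [0.7 1.4 2.5]
   ring 268 [ 660.4 -254.1  106.5] [-0.537  0.168  0.827] [15.5 28.3]
side lens px [[407. 205.]] face px [[373. 163.]]
   plug 40 axis off tool x,y [ 2.5 -2. ] rad 9.5
   flange 41 axis off tool x,y [ 2.8 -2. ] rad 15.6
   h percentiles near end [-1.  -0.8  1.7]
   ring 337 [ 658.5 -259.   103.7] [-0.544  0.165  0.823] [23.6 27.2]
```

All three views agree: lens ≈ (659,-256,105), and the element is on the tool axis. Moving in to 100 mm.

send_rows([
  [0.016,-0.006,-0.025,0,0,0,-0.6],
  [0.032,-0.012,-0.049,0,0,0,-0.6],
  [0.05,-0.018,-0.077,0,0,0,-0.6],
  [0.064,-0.023,-0.098,0,0,0,-0.6],
  [0.064,-0.023,-0.098,0,0,0,-0.6],
  [0.064,-0.023,-0.098,0,0,0,-0.6],
  [0.064,-0.023,-0.098,0,0,0,-0.6],
  [0.064,-0.023,-0.098,0,0,0,-0.6],
  [0.064,-0.023,-0.098,0,0,0,-0.6],
  [0.064,-0.023,-0.098,0,0,0,-0.6],
])

```text
time_s: 10.98
ee_pos: [585.6, -233.2, 215.7]
ee_rot: [-166.1, 32.5, -173.0]
force: [-0.3, 0.6, -2.1]
gripper_width: 27.6
gripper_force: 35.0
```

Run:
```python
from h import *
s=env.state();print(s['ee_pos'],s['gripper_width'],s['gripper_force'],s['force'],s['time_s'],abs(s['qvel']).max())
R=Ro.from_euler('xyz',s['ee_rot'],degrees=True).as_matrix();a=-R[:,2];face=s['ee_pos']-34.5*a
n=np.array([-.543,.171,.822]);n/=np.linalg.norm(n);L=np.array([659.2,-256,105]);d=face-L
print('dist',d@n,'lateral',np.linalg.norm(d-(d@n)*n),'angle',np.degrees(np.arccos(a@n)))
A=grab('scene');B=grab('side')
cv2.imwrite('pics/w4.png',np.hstack([cv2.resize(A['pixels'][150:340,90:480],(400,300)),cv2.resize(B['pixels'][90:370,180:480],(400,300))])[:,:,::-1])
for f in(A,B):
    u,v=np.mgrid[0:560,0:420]; uv=np.c_[u.ravel(),v.ravel()]; P=dep(f,uv); Q=P-face; h=Q@a; r=np.linalg.norm(Q-h[:,None]*a,axis=1)
    m=(h>3)&(h<19)&(r<20)&(f['depth'][uv[:,1],uv[:,0]]>0); e=Q[m]-h[m][:,None]*a
    A_=np.c_[2*e@R[:,0],2*e@R[:,1],np.ones(m.sum())]
    c=np.linalg.lstsq(A_,(e**2).sum(1),rcond=None)[0]; mm=(r<12)&(h>-15)&(h<15)&(f['depth'][uv[:,1],uv[:,0]]>0);print(m.sum(),c[:2],np.percentile(h[mm],[1,5]))
```

```text
[ 585.58434641 -233.17323462  215.65676163] 27.579600239718165 34.99985218048096 [-0.29154136  0.63301469 -2.07934105] 10.975 0.19827428855719426
dist 100.35268379684953 lateral 0.4393926383315532 angle 0.41611537371026314
95 [-1.86212745  1.78883985] [2.15106133 2.49910712]
30 [ 2.27743655 -1.07879228] [0.26175443 1.55565222]
```

View pics/w4.png

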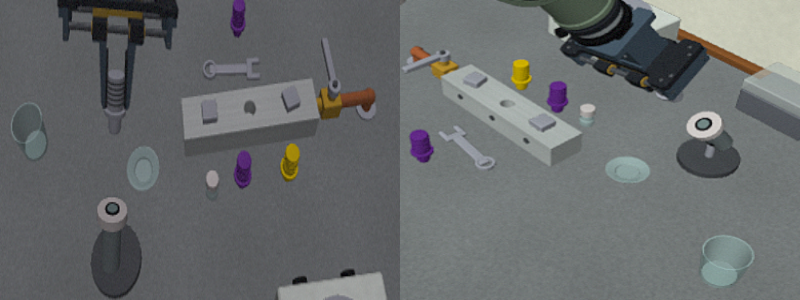

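The element's lower end faces the lens on its axis, at a computed 100.4 mm, 0.4 mm off axis and 0.4° off square. The lever is shut across the pipe, the plugs are in, and the vial and beaker are standing. Handing in.

```bash
python3 -c "
from workcell import env
print(env.job_done())"
```

```text
the job is handed in; nothing more can be done
None
```

The job is handed in: the stopcock was shut first, then the filter element was pulled, and the arm is holding its sintered end square to the lens at about 100 mm on the axis, with the blank plugs, vial and beaker undisturbed.

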